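# Overhang the board and sweep the garlic into the caddy

## Task

The garlic bulb on the small thin board with dark ends, near the hob, has gone off: push that board straight over the front edge of the worktop until it sticks out about 4 cm, square to the edge, above the waste caddy that hangs on the cupboard door. Then sweep the garlic with your fingertips off the board's front edge so that it drops straight into the caddy, and leave the board sticking out as it is. Push only: lift or carry nothing, keep the garlic off the worktop, and leave the other things where they stand.

Things in the scene. Friction and masses are not known exactly. Their poses are not given: they have to be found in the camera images.
- board: thin flat wooden serving board, 130 mm deep (its x) by 220 mm wide (its y) by 12 mm thick, middle of mid-brown wood and a darker 23 mm strip across each end; lies loose and flat on the worktop, turned up to 13 degrees, about 0.35 kg; origin at the centre of its underside, x points away from the robot, z up. Its edges run nearly the full height, so it can be pushed at its back edge with fingertips just above the worktop
- board_front (a point): middle of the board's front edge (the long edge nearest the robot), at the underside, 65 mm in front of the board's origin
- board_back (a point): middle of the board's back edge (the long edge far from the robot), at the underside
- worktop_edge (a point): a point on the straight front edge of the worktop, at the height of its top; fixed. The edge runs along y through it, the point's x axis is level, square to the edge, and points inward over the worktop; the worktop is 38 mm thick and the cupboard doors below stand 22 mm behind the edge
- garlic: whitish garlic bulb, 48 x 50 x 51 mm, lying loose on the thin board, about 25 g (a second bulb on the big chopping board far to the right is not meant); origin at the centre of its underside as it lies at the start (it may roll)
- garlic_mid (a point): middle of the garlic bulb
- caddy: grey open-topped waste caddy that hangs by two steel straps on the cupboard door, below the worktop; fixed. 146 mm deep (x), 160 mm wide (y), 120 mm high, walls 4 mm, rim 50 mm below the top of the worktop; origin in the middle of its mouth at rim height; its mouth reaches 125 mm out in front of the worktop's edge
- salt_shaker: grey salt shaker, 44 mm across, 90 mm high, bystander; origin at the centre of its underside
- peeler: dark blue peeler, 170 x 25 x 18 mm, bystander; origin at the centre of its underside, x along it
- cherry_tomato: cherry tomato, 33 mm across, 24 mm high, bystander; origin at the centre of its underside
- espresso_cup: white espresso cup with a handle, 58 x 84 x 49 mm, bystander; origin at the centre of its underside
- small_tin: food tin, 57 mm across, 72 mm high, bystander; origin at the centre of its underside
Things that resemble listed ones, but are neither listed nor needed, are in the scene too. Leave any blue or green look-alike of the garlic alone.

How it is judged:
By the outcome, as a careful person would: the job done as asked, in the order asked, and still so for the second after the job is handed in, with the robot touching nothing.
It also fails if it takes over 48 s, if anything falls off the work surface, if the arm or the gripper's body presses on something with over 40 N, if the wrist force passes 120 N, or if a joint passes its speed limit or range.

## Robot

A 7-joint arm with a two-finger parallel gripper is mounted at the origin on a cart in front of the work surface, level with it; the furniture and walls round the work are solid. World frame = base frame: x ahead of the robot, y to its left, z up, the work surface at z = 0. Lengths are in mm, angles in rad, forces in N, time in s.
With the tool pointing down it reaches from about 400 to 850 mm from the base axis. Payload 4.5 kg.
Tool frame: the origin (TCP) lies between the finger pads; the fingertips stand 17 mm ahead of it and the grasp point (between the pads) lies 2 mm behind it (ctrl.tip_extent is the distance from the TCP to the fingertips, in mm); z points along the fingers, y is the line along which they close (so a half turn about z gives the same grasp; the last joint's range is limited). The gripper opens to 88 mm and grips with 3 to 60 N. Pads are 18 mm wide; open, the fingers measure 123 mm over their backs; the gripper's body (75 mm by 187 mm) begins 45 mm behind the grasp point.
Start: joints at [-1.136, 0.689, -0.195, 1.565, 0.157, 0.902, -0.215], TCP at [243.83, 575.499, 255.743] pointing down, gripper open.
Joint ranges: [-3.01, 3.01], [-0.46, 2.08], [-1.47, 1.51], [0.13, 2.56], [-1, 4.14], [0.04, 2.09], [-2.66, 2.66]. Speed limits (rad/s): [2.57, 2.57, 3.14, 3.14, 3.14, 3.14, 3.14].

## Interface

Orientations are given as a unit quaternion [w, x, y, z].
In Python, from workcell import sensors, read_camera, ticket, ctrl gives the robot as it stands.
- The arm moves only by the tool carry_out, never from a script. Its argument "motion" is a list of rows, each a list of 7 numbers: the turn, a rotation vector about the tool's x, y, z in units of 6 degrees (1.0 is 6 degrees), then the shift along the tool's x, y, z in units of 30 mm (1.0 is 30 mm), then the gripper's target within -1 to 1 (shut at 1, half-way at 0, fully open at -1). A call has 1 to 10 rows; each row is the pose to reach, as a shift and turn from the pose commanded when the call began, along the tool's axes at that moment; what a row does not reach only later rows make up. A row lasts 1/8 s, in which the tool goes at most 62.5 mm and 10.7 degrees, less where a joint would pass 70% of its speed; a pose out of reach is approached as far as the arm can. A call with a gripper value outside its range is refused whole. The fingers move at their own pace and stop on an object; the grip force is fixed at half the most. Time passes only in rows, so rows that repeat a pose let the fingers close. It gives the time, the measured TCP pose, the force, the opening and the grip force at its end, in the units of the state.
- sensors.observe(): the state, without advancing time (a new reading comes with each control period).
- read_camera(name): name is "scene" or "top" or "wrist"; returns a dict with "frame" (420x560x3 uint8, blue, green, red), "vfov" (degrees; the focal length in pixels is half the picture's height over the tangent of half this angle, whatever the lens; pixels are square), "cx", "cy" (the principal point, pixels), "rvec" (rotation vector, rad) and "tvec" (3), from world to camera coordinates, as OpenCV has them; the wrist camera has in their place "mount" (4x4, takes a point from camera to tool coordinates, whose origin is the TCP and whose axes are the flange's). Camera axes: x right, y down, z forward; pixel columns grow to the right and rows downward; lengths in mm; the calibration is good to about 2 mm. A picture is of the moment at which its call begins: read the wrist's pose just before it. There is no depth.
- ticket.job_done(): hands the job in; it is judged then, once.
The state is a dict: "time": time; "joint_pos": joint angles; "dq": joint speeds; "joint_torque": joint torques, N m; "eef_pos": TCP position; "tcp_rot": TCP orientation; "wrist_force": force on the tool from outside, world axes, zero at the start; "wrist_torque": the same for the moment, N m; "opening": opening from 0.0 (shut) to 1.0 (fully open); "grip_force": force on a finger pad.
Only numpy, scipy, OpenCV 4.12 (cv2) and the standard library are available. Lean on these libraries where they do the work, as an engineer would, in place of code of your own. Each camera call takes 0.05 s, during which the arm holds its last target. There are 200 camera calls.

## Working session

There is one attempt and no reset: what is moved stays moved. The work goes in short steps, Python scripts to look and compute and a tool call to move; the robot and the scene stay as the last step left them, time stands still between calls to the robot, and variables do not carry over. Pictures are saved under pics/ and viewed, at most 10 in all, crops included, and the job is handed in when it is done.

Besides the shell and the picture viewer there is one more tool, called by a JSON object that holds its "api" and its "payload", one argument or row to a line. carry_out: Moves the arm, as the interface text tells. Its arguments: {"type":"object","properties":{"motion":{"type":"array","items":{"type":"array","items":{"type":"number"}}}},"required":["motion"]}

```bash
mkdir -p pics; ls
cat > h.py <<'E'
import numpy as np,cv2
from workcell import sensors, read_camera, ticket, ctrl
from scipy.spatial.transform import Rotation as R
def K(c):
    f=c["frame"].shape[0]/2/np.tan(np.radians(c["vfov"])/2)
    return f
def ray(c,u,v,z):
    """pixel -> world point on plane z"""
    f=K(c); d=np.array([(u-c["cx"])/f,(v-c["cy"])/f,1.])
    Rm=cv2.Rodrigues(np.array(c["rvec"],float))[0]; t=np.array(c["tvec"],float).ravel()
    o=-Rm.T@t; d=Rm.T@d
    return o+d*(z-o[2])/d[2]
E
python3 - <<'E'
from h import *
for n in("top","scene"):
    c=read_camera(n); cv2.imwrite(f"pics/{n}0.png",c["frame"]); print(n,{k:v for k,v in c.items() if k!="frame"})
print(sensors.observe()); print(ctrl.tip_extent)
E
```

```text
pics
top {'vfov': 51.84063351698412, 'cx': 285.5160921169594, 'cy': 212.97008511040093, 'rvec': array([ 2.11252822, -2.17220717,  0.17225287]), 'tvec': array([-37.02859088, 491.24018142, 971.9624896 ])}
scene {'vfov': 43.970871104992156, 'cx': 281.56911766686255, 'cy': 214.22025725387437, 'rvec': array([ 2.31304122, -0.98624123,  0.31890021]), 'tvec': array([-383.22990267,  261.58592366, 1219.30318846])}
{'time': 0.1, 'joint_pos': array([-1.13621811,  0.68989695, -0.19454922,  1.56621823,  0.15727662,
        0.90251384, -0.21509377]), 'dq': array([-6.32205477e-06, -2.06304423e-03, -2.49217986e-03, -2.74415867e-03,
        2.33450378e-04, -8.21260054e-04, -1.04886153e-03]), 'joint_torque': array([-2.82104716e-03, -5.28500175e+01, -1.27164099e+00, -1.53837508e+01,
       -5.25659986e-02,  1.92494073e-03,  3.98687462e-05]), 'eef_pos': array([243.64452059, 574.97196494, 254.99873037]), 'tcp_rot': array([-1.21897181e-04,  1.99007551e-01,  9.79997611e-01, -8.14235688e-04]), 'wrist_force': array([ 0.02573883, -0.12631218,  0.19510651]), 'wrist_torque': array([ 0.03275358, -0.02683365,  0.00524832]), 'grip_force': 0.0, 'opening': 0.9988310020183183}
17.0
```

View pics/top0.png

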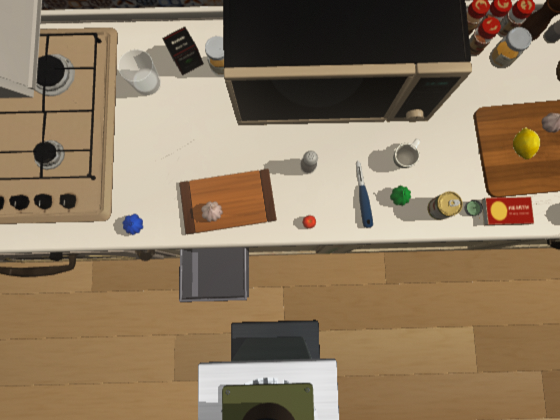

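View pics/scene0.png

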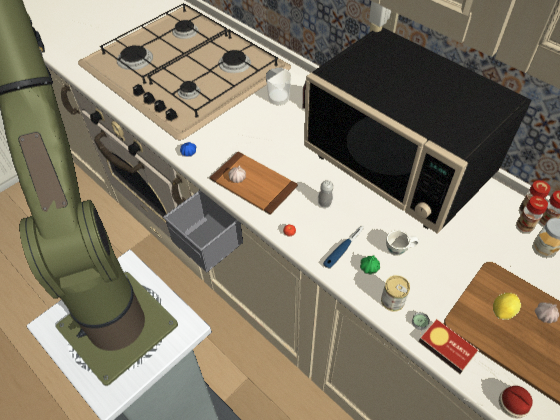

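The top view shows the board with corners near (178,184), (268,169), (275,221) and (187,234). The garlic is at (211,212), the worktop edge near row 246 and the caddy mouth at about (180–248, 248–300). The blue and green balls are look-alikes. The scene view agrees: board around (253,181), garlic (236,173), caddy (204,228).

```bash
cat >> h.py <<'E'
def board(c,z=12,roi=None):
    """board top-face rectangle in world by colour mask"""
    hsv=cv2.cvtColor(c["frame"],cv2.COLOR_BGR2HSV)
    m=((hsv[...,1]>80)&((hsv[...,0]<18)|(hsv[...,0]>172))&(hsv[...,2]<200)&(hsv[...,2]>25)).astype(np.uint8)*255
    if roi: 
        k=np.zeros_like(m);k[roi[1]:roi[3],roi[0]:roi[2]]=1;m*=k
    m=cv2.morphologyEx(m,cv2.MORPH_CLOSE,np.ones((5,5)))
    cs=max(cv2.findContours(m,cv2.RETR_EXTERNAL,cv2.CHAIN_APPROX_NONE)[0],key=cv2.contourArea)
    w=np.array([ray(c,*p[0],z)[:2] for p in cs],np.float32)
    return cv2.minAreaRect(w),cv2.boundingRect(cs)
def garlic(c,roi,z=37):
    hsv=cv2.cvtColor(c["frame"],cv2.COLOR_BGR2HSV)[roi[1]:roi[3],roi[0]:roi[2]]
    m=((hsv[...,1]<95)&(hsv[...,2]>100)).astype(np.uint8)*255
    cs=max(cv2.findContours(m,cv2.RETR_EXTERNAL,cv2.CHAIN_APPROX_NONE)[0],key=cv2.contourArea)
    x,y,w,h=cv2.boundingRect(cs); u,v=roi[0]+x+w/2,roi[1]+y+h/2
    return (u,v,w,h),ray(c,u,v,z)
E
python3 - <<'E'
from h import *
c=read_camera("top")
(r,bb)=board(c,12,(160,160,295,243)); print("board",r,bb,cv2.boxPoints(r).round(1).tolist())
print("garlic",garlic(c,(192,195,232,228)))
g=cv2.cvtColor(c["frame"],cv2.COLOR_BGR2GRAY).astype(int)
for u in range(120,480,30): print(u,g[234:256,u].tolist())
for uv in [(180,248),(180,300),(248,248),(248,299)]: print("caddy",uv,ray(c,*uv,-50).round(1))
for n,uv,z in [("tomato",(309,222),12),("salt",(310,160),45),("blue",(133,224),24),("hobright",(115,120),5)]: print(n,ray(c,*uv,z).round(1))
E
```

```text
board ((527.708251953125, 88.66716003417969), (129.3876495361328, 218.63746643066406), 7.321852684020996) (180, 169, 96, 65) [[449.6000061035156, 188.8000030517578], [477.5, -28.0], [605.7999877929688, -11.5], [577.9000244140625, 205.3000030517578]]
garlic ((212.0, 211.5, 20, 19), array([498.476842  , 121.28403043,  37.        ]))
120 [181, 210, 214, 213, 212, 212, 213, 214, 213, 214, 214, 214, 206, 190, 167, 129, 131, 117, 70, 63, 64, 71]
150 [212, 213, 213, 213, 213, 213, 213, 213, 213, 215, 214, 210, 196, 173, 136, 85, 51, 49, 44, 43, 43, 43]
180 [213, 213, 213, 214, 213, 214, 214, 214, 214, 215, 211, 201, 179, 145, 102, 93, 106, 107, 107, 106, 107, 107]
210 [213, 212, 213, 213, 213, 214, 214, 214, 213, 213, 202, 183, 152, 107, 75, 74, 75, 74, 74, 75, 74, 75]
240 [214, 214, 214, 214, 215, 215, 214, 215, 217, 206, 186, 160, 116, 80, 76, 75, 76, 75, 76, 75, 75, 76]
270 [216, 216, 217, 215, 216, 216, 217, 217, 208, 191, 167, 128, 87, 72, 74, 73, 72, 96, 132, 138, 109, 108]
300 [217, 216, 217, 217, 218, 218, 218, 212, 197, 174, 139, 97, 75, 74, 74, 74, 92, 127, 145, 121, 107, 122]
330 [218, 219, 219, 219, 219, 219, 216, 203, 181, 148, 94, 61, 70, 71, 68, 65, 62, 60, 61, 96, 123, 126]
360 [220, 220, 220, 220, 220, 221, 210, 186, 154, 102, 64, 69, 64, 62, 73, 137, 165, 117, 80, 111, 123, 124]
390 [220, 220, 221, 221, 221, 213, 190, 163, 115, 74, 65, 66, 65, 72, 136, 168, 127, 78, 97, 113, 115, 114]
420 [221, 222, 223, 223, 214, 194, 170, 126, 80, 65, 64, 63, 66, 115, 156, 133, 81, 92, 110, 112, 112, 111]
450 [222, 222, 222, 216, 199, 175, 138, 89, 64, 63, 63, 63, 94, 145, 157, 112, 88, 110, 115, 115, 115, 116]
caddy (180, 248) [422.2 216.1 -50. ]
caddy (180, 300) [293.9 214.9 -50. ]
caddy (248, 248) [417.4  45.4 -50. ]
caddy (248, 299) [291.6  47.3 -50. ]
tomato [ 470.7 -106.4   12. ]
salt [ 614.3 -112.2   45. ]
blue [475.9 309.8  24. ]
hobright [742.  368.3   5. ]
```

```bash
cat >> h.py <<'E'
def rel(target,yaw_y=90):
    """shift/turn units from the present pose to a tool-down world pose; yaw_y: heading of tool y, degrees"""
    s=sensors.observe(); q=s["tcp_rot"]; r0=R.from_quat([q[1],q[2],q[3],q[0]])
    a=np.radians(yaw_y); y=np.array([np.cos(a),np.sin(a),0]); z=np.array([0,0,-1.]); r1=R.from_matrix(np.c_[np.cross(y,z),y,z])
    print("turn",((r0.inv()*r1).as_rotvec(degrees=True)/6).round(3),"now",s["eef_pos"].round(1),"t",round(s["time"],2))
    for t in np.atleast_2d(target): print("shift",(r0.inv().apply(np.array(t)-s["eef_pos"])/30).round(3))
def edge(c,us):
    g=cv2.GaussianBlur(cv2.cvtColor(c["frame"],cv2.COLOR_BGR2GRAY),(3,1),0).astype(int); P=[]
    for u in us:
        col=g[225:258,u]; k=np.argmax(col<120)-1; v=225+k+(col[k]-120)/max(1,col[k]-col[k+1]); P.append(ray(c,u,v,0)[:2])
    return np.array(P)
E
python3 - <<'E'
from h import *
c=read_camera("top"); P=edge(c,range(150,480,25)); print(P.round(1).tolist()); p=np.polyfit(P[:,1],P[:,0],1); print(p,"edge x at y=100",np.polyval(p,100))
print("microwave front",ray(c,240,123,0),ray(c,240,123,20)); print("handle-side",ray(c,228,68,300))
rel([[450,340,255],[630,97,120],[630,97,20]])
E
```

```text
[[419.3, 275.9], [419.4, 216.1], [588.8, 156.7], [587.1, 95.3], [419.2, 36.4], [418.9, -23.6], [418.6, -83.6], [418.9, -143.7], [418.7, -203.8], [418.6, -264.0], [418.8, -324.2], [418.6, -384.5], [418.4, -444.8], [418.6, -505.2]]
[9.99043044e-02 4.54377342e+02] edge x at y=100 464.36777214544543
microwave front [727.65383564  56.80369303   0.        ] [720.0472192   54.86439263  20.        ]
handle-side [718.93797663  48.31879066 300.        ]
turn [-1.000e-02 -1.000e-03 -3.827e+00] now [243.7 575.1 255.3] t 0.2
shift [-9.388 -4.535  0.014]
shift [-18.072  -9.648   4.52 ]
shift [-18.072  -9.644   7.854]
```

{"api": "carry_out", "payload": {
  "motion": [
    [0, 0, -0.6, -1.8, -1.0, 0, -1],
    [0, 0, -1.2, -3.6, -1.9, 0, -1],
    [0, 0, -1.8, -5.4, -2.9, 0, -1],
    [0, 0, -2.4, -7.2, -3.8, 0, -1],
    [0, 0, -3.0, -9.0, -4.8, 0.5, -1],
    [0, 0, -3.83, -10.8, -5.8, 1, -1],
    [0, 0, -3.83, -12.6, -6.7, 1.5, -1],
    [0, 0, -3.83, -14.4, -7.7, 2, -1],
    [0, 0, -3.83, -16.2, -8.6, 2.5, -1],
    [0, 0, -3.83, -18.0, -9.6, 3, -1]
  ]
}}

```text
time: 1.45
eef_pos: [627.7, 100.9, 166.0]
tcp_rot: [0.0, -0.0, 1.0, 0.0]
wrist_force: [0.0, 0.2, -0.8]
opening: 0.998
grip_force: 0.0
```

Run:
```python
from h import *
rel([[630,95,120],[620,95,21]])
c=read_camera("wrist"); cv2.imwrite("pics/w1.png",c["frame"]); t=read_camera("top"); cv2.imwrite("pics/t1.png",t["frame"])
```

```text
turn [0.004 0.002 0.004] now [627.7 100.9 166. ] t 1.45
shift [-0.078 -0.198  1.533]
shift [ 0.256 -0.199  4.833]
```

View pics/w1.png

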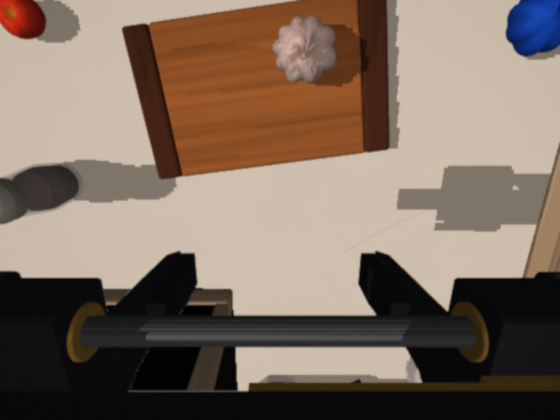

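The wrist view shows the board ahead of the open fingers, back edge from (180,175) to (388,150), garlic at (305,48), and nothing under the fingertips. Descending behind the board.

{"api": "carry_out", "payload": {
  "motion": [
    [0, 0, 0, 0, -0.1, 1.2, -1],
    [0, 0, 0, 0.1, -0.2, 2.4, -1],
    [0, 0, 0, 0.25, -0.2, 3.5, -1],
    [0, 0, 0, 0.25, -0.2, 4.3, -1],
    [0, 0, 0, 0.25, -0.2, 4.7, -1],
    [0, 0, 0, 0.25, -0.2, 4.83, -1],
    [0, 0, 0, 0.25, -0.2, 4.83, -1]
  ]
}}

```text
time: 2.42
eef_pos: [619.4, 96.7, 22.2]
tcp_rot: [0.0, -0.0, 1.0, 0.0]
wrist_force: [0.9, -0.4, -0.6]
opening: 1.0
grip_force: 0.0
```

Run:
```python
from h import *
rel([[517,95,21]])
```

```text
turn [0.004 0.01  0.003] now [619.4  96.7  22.2] t 2.42
shift [ 3.414 -0.057  0.038]
```

{"api": "carry_out", "payload": {
  "motion": [
    [0, 0, 0, 0.1, 0, 0.02, -1],
    [0, 0, 0, 0.2, 0, 0.04, -1],
    [0, 0, 0, 0.3, 0, 0.04, -1],
    [0, 0, 0, 0.4, 0, 0.04, -1],
    [0, 0, 0, 0.5, 0, 0.04, -1],
    [0, 0, 0, 0.6, 0, 0.04, -1],
    [0, 0, 0, 0.7, 0, 0.04, -1],
    [0, 0, 0, 0.8, 0, 0.04, -1],
    [0, 0, 0, 0.9, 0, 0.04, -1],
    [0, 0, 0, 1.0, 0, 0.04, -1]
  ]
}}

```text
time: 3.68
eef_pos: [589.3, 96.4, 20.7]
tcp_rot: [0.0, -0.0, 1.0, 0.0]
wrist_force: [3.2, -1.5, 1.9]
opening: 0.998
grip_force: 1.7
```

{"api": "carry_out", "payload": {
  "motion": [
    [0, 0, 0, 0.1, 0, 0, -1],
    [0, 0, 0, 0.2, 0, 0, -1],
    [0, 0, 0, 0.3, 0, 0, -1],
    [0, 0, 0, 0.4, 0, 0, -1],
    [0, 0, 0, 0.5, 0, 0, -1],
    [0, 0, 0, 0.6, 0, 0, -1],
    [0, 0, 0, 0.7, 0, 0, -1],
    [0, 0, 0, 0.8, 0, 0, -1],
    [0, 0, 0, 0.9, 0, 0, -1],
    [0, 0, 0, 1.0, 0, 0, -1]
  ]
}}

```text
time: 4.92
eef_pos: [558.7, 96.5, 20.5]
tcp_rot: [-0.0, -0.0, 1.0, 0.0]
wrist_force: [2.5, 0.0, 1.5]
opening: 1.004
grip_force: 1.6
```

Run:
```python
from h import *
c=read_camera("wrist"); t=read_camera("top"); cv2.imwrite("pics/m2.png",np.hstack([cv2.resize(c["frame"],(400,300)),cv2.resize(t["frame"][150:330,130:370],(400,300))]))
```

```text
(no output)
```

View pics/m2.png

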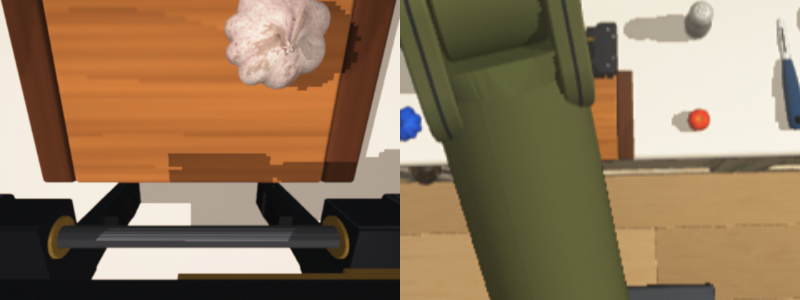

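The wrist half shows the board now square (back edge level at row 182) and the garlic still standing at (278,42). The arm hides most of the board in the top half. Continuing, then stopping short to measure.

{"api": "carry_out", "payload": {
  "motion": [
    [0, 0, 0, 0.1, 0, 0, -1],
    [0, 0, 0, 0.2, 0, 0, -1],
    [0, 0, 0, 0.3, 0, 0, -1],
    [0, 0, 0, 0.4, 0, 0, -1],
    [0, 0, 0, 0.5, 0, 0, -1],
    [0, 0, 0, 0.6, 0, 0, -1],
    [0, 0, 0, 0.7, 0, 0, -1],
    [0, 0, 0, 0.8, 0, 0, -1],
    [0, 0, 0, 0.9, 0, 0, -1],
    [0, 0, 0, 1.0, 0, 0, -1]
  ]
}}

```text
time: 6.28
eef_pos: [528.5, 96.4, 20.4]
tcp_rot: [-0.0, -0.0, 1.0, -0.0]
wrist_force: [1.2, -0.1, -0.1]
opening: 0.998
grip_force: 0.7
```

```bash
cat >> h.py <<'E'
def wcam():
    s=sensors.observe(); q=s["tcp_rot"]; c=read_camera("wrist"); M=np.array(c["mount"])
    r=R.from_quat([q[1],q[2],q[3],q[0]]).as_matrix(); Rc=r@M[:3,:3]; o=r@M[:3,3]+s["eef_pos"]
    c["rvec"]=cv2.Rodrigues(Rc.T)[0]; c["tvec"]=-Rc.T@o
    return c
E
python3 - <<'E'
from h import *
c=wcam(); cv2.imwrite("pics/w3.png",c["frame"])
hsv=cv2.cvtColor(c["frame"],cv2.COLOR_BGR2HSV)
for u in range(215,375,20):
    m=hsv[:,u,1]>100; v=np.where(m[180:300])[0].max()+180; print(u,v,ray(c,u,v+.5,12).round(1),ray(c,u,v+.5,0).round(1))
# right side dark board strip seen in the top view
t=read_camera("top"); h=cv2.cvtColor(t["frame"],cv2.COLOR_BGR2HSV)
m=((h[...,1]>80)&((h[...,0]<18)|(h[...,0]>172))&(h[...,2]<150)&(h[...,2]>25))
for u in range(256,282,3): print(u,np.where(m[180:290,u])[0].tolist()[-6:])
cv2.imwrite("pics/t3.png",cv2.resize(t["frame"][180:300,220:300],None,fx=5,fy=5,interpolation=0))
E
```

```text
215 255 [516.1  64.4  12. ] [521.8  61.7   0. ]
235 255 [516.1  74.5  12. ] [521.8  72.6   0. ]
255 254 [515.6  84.5  12. ] [521.2  83.5   0. ]
275 254 [515.6  94.5  12. ] [521.2  94.4   0. ]
295 254 [515.6 104.5  12. ] [521.2 105.3   0. ]
315 254 [515.5 114.6  12. ] [521.2 116.2   0. ]
335 254 [515.5 124.6  12. ] [521.2 127.1   0. ]
355 254 [515.5 134.6  12. ] [521.2 138.    0. ]
256 [29, 30]
259 [28]
262 [73, 74, 75, 76, 77, 78]
265 [73, 74, 75, 76, 77, 78]
268 [73, 74, 75, 76, 77, 78]
271 [69, 70]
274 []
277 []
280 []
```

View pics/t3.png

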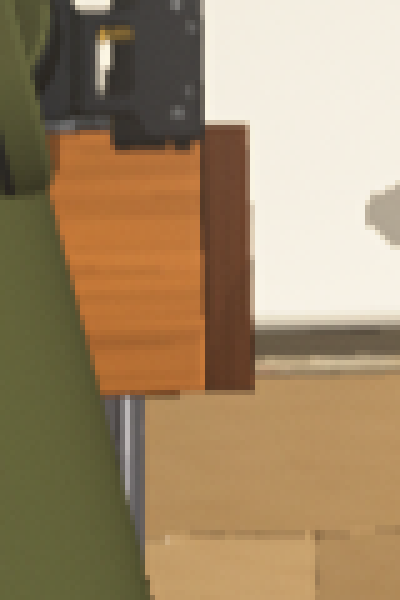

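View pics/w3.png

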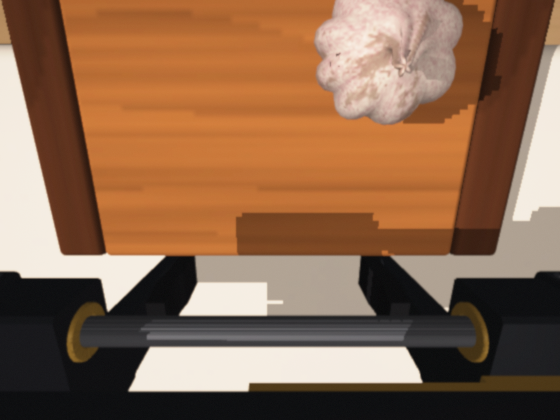

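Top crop: the board is square, its front edge at full-image row about 258.6 and its back at about 204.8 (columns 261–270). Wrist view: back edge level at row 255, garlic around (390,58) resting on the board.

Run:
```python
from h import *
t=read_camera("top")
for v in (258.4,204.6): print([ray(t,u,v,12).round(1).tolist() for u in (262,269)])
g=cv2.cvtColor(t["frame"],cv2.COLOR_BGR2GRAY); print(g[254:264,265].tolist(),g[200:210,268].tolist()); P=edge(t,range(300,480,25)); print(P[:,0].round(1))
print("fine rows", edge(t,[275,280,285]).round(1).tolist())
rel([[517,96,21]])
```

```text
[[387.2, 7.7, 12.0], [386.7, -8.9, 12.0]]
[[516.1, 5.1, 12.0], [515.6, -11.7, 12.0]]
[66, 65, 64, 66, 118, 151, 151, 148, 149, 149] [238, 239, 239, 241, 198, 99, 81, 82, 83, 80]
[417.1 417.6 417.3 417.2 417.6 417.2 417.2 417.4]
fine rows [[417.4, -23.5], [417.4, -35.5], [417.7, -47.5]]
turn [-0.005 -0.015  0.006] now [528.1  96.4  20.4] t 6.42
shift [ 0.37  -0.011 -0.02 ]
```

{"api": "carry_out", "payload": {
  "motion": [
    [0, 0, 0, 0.08, 0, 0, -1],
    [0, 0, 0, 0.16, 0, 0, -1],
    [0, 0, 0, 0.24, 0, 0, -1],
    [0, 0, 0, 0.32, 0, 0, -1],
    [0, 0, 0, 0.32, 0, 0, -1],
    [0, 0, 0, 0.32, 0, 0, -1]
  ]
}}

```text
time: 7.18
eef_pos: [518.9, 96.4, 20.4]
tcp_rot: [-0.0, -0.0, 1.0, -0.0]
wrist_force: [-0.5, 0.3, 0.3]
opening: 0.998
grip_force: 0.0
```

Run:
```python
from h import *
c=wcam(); hsv=cv2.cvtColor(c["frame"],cv2.COLOR_BGR2HSV)
for u in (235,335):
    v=np.where(hsv[180:300,u,1]>100)[0].max()+180; print(ray(c,u,v+.5,12).round(1))
t=read_camera("top");g=cv2.cvtColor(t["frame"],cv2.COLOR_BGR2GRAY); print([g[254:266,u].tolist() for u in(263,265,268)]); print(ray(t,265,262.5,12))
print("garlic px",garlic(c,(200,0,470,200),37))
rel([[530,96,21]])
```

```text
[505.9  74.5  12. ]
[505.9 124.6  12. ]
[[66, 66, 67, 67, 65, 65, 63, 66, 116, 150, 151, 151], [65, 65, 65, 65, 64, 66, 62, 64, 116, 150, 151, 151], [70, 71, 70, 70, 70, 71, 69, 67, 116, 150, 152, 152]]
[377.35020264   0.78019626  12.        ]
garlic px ((389.0, 62.0, 148, 124), array([422.49539072, 133.58139918,  37.        ]))
turn [-0.002 -0.008  0.003] now [519.   96.3  20.4] t 7.28
shift [-0.368 -0.012 -0.019]
```

Overhang is 40 mm and square. Backing off and rising, with the fingers closing to a cradle, to look at the garlic.

{"api": "carry_out", "payload": {
  "motion": [
    [0, 0, 0, -0.2, 0, 0, -1],
    [0, 0, 0, -0.5, 0, 0, -1],
    [0, 0, 0, -0.8, 0, -0.3, -1],
    [0, 0, 0, -0.8, 0, -1.2, 0.3],
    [0, 0, 0, -0.8, 0.3, -2.5, 0.3],
    [0, 0, 0, -0.8, 0.7, -4, 0.3],
    [0, 0, 0, -0.8, 1, -5, 0.3],
    [0, 0, 0, -0.8, 1, -5, 0.3]
  ]
}}

```text
time: 8.28
eef_pos: [545.3, 127.8, 172.9]
tcp_rot: [0.003, -0.0, 1.0, 0.001]
wrist_force: [-0.1, 0.7, -1.1]
opening: 0.459
grip_force: 0.0
```

Run:
```python
from h import *
c=wcam(); cv2.imwrite("pics/w4.png",c["frame"]); s=sensors.observe(); print(s["eef_pos"],s["opening"])
print(garlic(c,(200,0,400,230),37))
```

```text
[544.20967468 126.5163695  171.19289214] 0.4114001798845962
((300.0, 145.5, 200, 169), array([490.46718777, 146.94436649,  37.        ]))
```

View pics/w4.png

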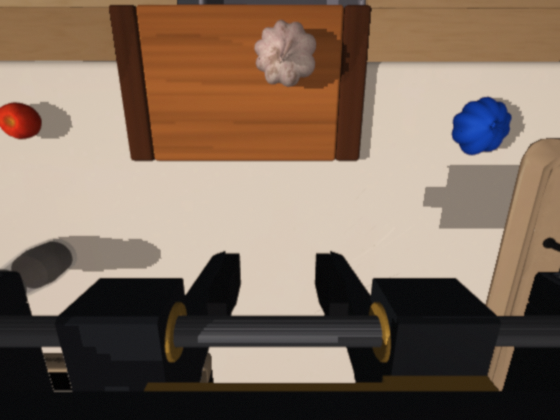

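The board sticks out level and square, with the garlic at (285,54), about 62 px across, and the caddy just visible behind it at the top (columns 180–365).

Run:
```python
from h import *
c=wcam(); (p,g)=garlic(c,(240,10,330,95),37); print(p,g)
print("board sides",ray(c,133,160,12)[:2],ray(c,358,160,12)[:2])
y=round(g[1]); rel([[470,y,120],[470,y,35],[385,y,35]])
```

```text
(287.0, 55.0, 62, 66) [418.97619015 133.53424241  37.        ]
board sides [504.50049799 -11.30394981] [504.50529646 202.72082693]
turn [-0.005 -0.002 -0.003] now [543.5 125.8 170.1] t 8.38
shift [2.448 0.275 1.671]
shift [2.448 0.277 4.505]
shift [5.281 0.276 4.505]
```

{"api": "carry_out", "payload": {
  "motion": [
    [0, 0, 0, 1.0, 0.1, 0.5, 0.3],
    [0, 0, 0, 2.0, 0.2, 1.5, 0.3],
    [0, 0, 0, 2.3, 0.25, 2.5, 0.3],
    [0, 0, 0, 2.3, 0.25, 3.5, 0.3],
    [0, 0, 0, 2.3, 0.25, 4.2, 0.3],
    [0, 0, 0, 2.3, 0.25, 4.5, 0.3],
    [0, 0, 0, 2.3, 0.25, 4.5, 0.3],
    [0, 0, 0, 2.3, 0.25, 4.5, 0.3]
  ]
}}

```text
time: 9.38
eef_pos: [474.6, 133.8, 35.9]
tcp_rot: [0.0, 0.0, 1.0, 0.0]
wrist_force: [0.5, 0.1, -0.7]
opening: 0.353
grip_force: 0.0
```

Run:
```python
from h import *
c=wcam(); cv2.imwrite("pics/w5.png",c["frame"]); rel([[385,133,34]]); print(sensors.observe()["opening"])
```

```text
turn [ 0.005  0.009 -0.   ] now [474.8 133.9  36.1] t 9.43
shift [ 2.992 -0.03   0.067]
0.35420025659561605
```

View pics/w5.png

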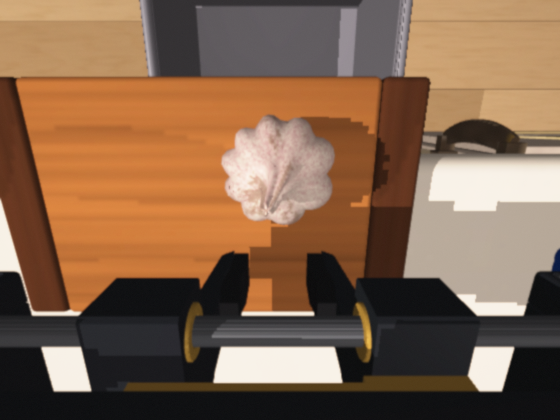

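The garlic at (278,170) is centred in front of the two fingertips (gap centred at column 278), with the caddy straight ahead beyond the board's front edge at row 78. Sweeping slowly.

{"api": "carry_out", "payload": {
  "motion": [
    [0, 0, 0, 0.1, 0, 0.03, 0.3],
    [0, 0, 0, 0.2, 0, 0.03, 0.3],
    [0, 0, 0, 0.3, 0, 0.03, 0.3],
    [0, 0, 0, 0.4, 0, 0.03, 0.3],
    [0, 0, 0, 0.5, 0, 0.03, 0.3],
    [0, 0, 0, 0.6, 0, 0.03, 0.3],
    [0, 0, 0, 0.7, 0, 0.03, 0.3],
    [0, 0, 0, 0.8, 0, 0.03, 0.3],
    [0, 0, 0, 0.9, 0, 0.03, 0.3],
    [0, 0, 0, 1.0, 0, 0.03, 0.3]
  ]
}}

```text
time: 10.68
eef_pos: [444.3, 134.0, 34.6]
tcp_rot: [0.0, -0.0, 1.0, 0.0]
wrist_force: [-0.4, 0.4, -0.1]
opening: 0.348
grip_force: 0.1
```

{"api": "carry_out", "payload": {
  "motion": [
    [0, 0, 0, 0.1, 0, 0, 0.3],
    [0, 0, 0, 0.2, 0, 0, 0.3],
    [0, 0, 0, 0.3, 0, 0, 0.3],
    [0, 0, 0, 0.4, 0, 0, 0.3],
    [0, 0, 0, 0.5, 0, 0, 0.3],
    [0, 0, 0, 0.6, 0, 0, 0.3]
  ]
}}

```text
time: 11.42
eef_pos: [426.1, 134.1, 34.6]
tcp_rot: [0.0, -0.001, 1.0, -0.0]
wrist_force: [0.8, -0.0, -0.9]
opening: 0.348
grip_force: 0.1
```

Run:
```python
from h import *
c=wcam(); cv2.imwrite("pics/w6.png",c["frame"]); rel([[388,133,34]])
```

```text
turn [-0.001 -0.004  0.004] now [425.8 133.7  34.6] t 11.47
shift [ 1.261 -0.023  0.02 ]
```

View pics/w6.png

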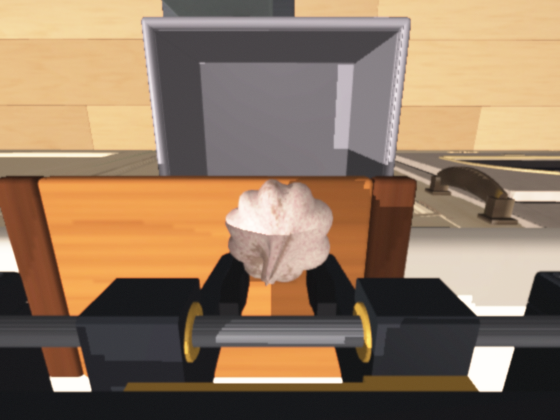

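The garlic (278,230) is seated against both fingertips, and the caddy mouth (145–408) lies straight ahead. Continuing over the edge.

{"api": "carry_out", "payload": {
  "motion": [
    [0, 0, 0, 0.1, 0, 0, 0.3],
    [0, 0, 0, 0.2, 0, 0, 0.3],
    [0, 0, 0, 0.3, 0, 0, 0.3],
    [0, 0, 0, 0.4, 0, 0, 0.3],
    [0, 0, 0, 0.5, 0, 0, 0.3],
    [0, 0, 0, 0.6, 0, 0, 0.3],
    [0, 0, 0, 0.7, 0, 0, 0.3],
    [0, 0, 0, 0.8, 0, 0, 0.3],
    [0, 0, 0, 0.9, 0, 0, 0.3],
    [0, 0, 0, 1.0, 0, 0, 0.3]
  ]
}}

```text
time: 12.72
eef_pos: [396.1, 133.9, 34.6]
tcp_rot: [-0.0, -0.0, 1.0, 0.0]
wrist_force: [-0.0, -0.3, 0.4]
opening: 0.348
grip_force: 0.0
```

Run:
```python
from h import *
c=wcam(); cv2.imwrite("pics/w7.png",c["frame"]); rel([[385,133,34],[440,133,34]])
```

```text
turn [ 0.001 -0.008  0.004] now [395.6 133.8  34.6] t 12.78
shift [ 0.353 -0.028  0.019]
shift [-1.48  -0.028  0.018]
```

View pics/w7.png

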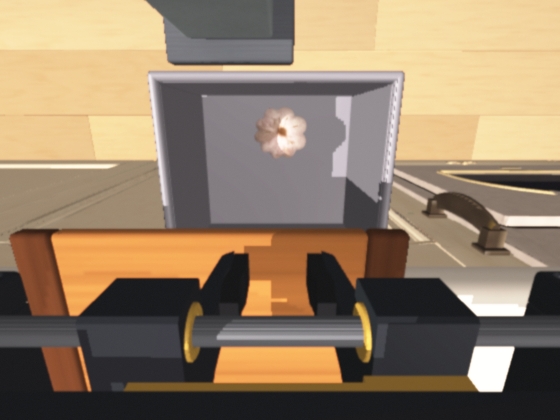

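The garlic is in the caddy at (281,132), and the board is still square with its front edge at row 230. Withdrawing upward.

{"api": "carry_out", "payload": {
  "motion": [
    [0, 0, 0, -0.3, 0, -0.5, 0.3],
    [0, 0, 0, -0.8, 0, -1.5, 0.3],
    [0, 0, 0, -1.5, 0, -3, 0.3],
    [0, 0, 0, -2.5, 0, -4.5, 0.3],
    [0, 0, 0, -3.5, 0, -5.5, 0.3],
    [0, 0, 0, -4.5, 0, -5.5, 0.3],
    [0, 0, 0, -4.5, 0, -5.5, 0.3],
    [0, 0, 0, -4.5, 0, -5.5, 0.3]
  ]
}}

```text
time: 13.78
eef_pos: [529.9, 133.5, 198.8]
tcp_rot: [-0.001, -0.0, 1.0, -0.001]
wrist_force: [-0.6, -0.5, -0.2]
opening: 0.352
grip_force: 0.0
```

Run:
```python
from h import *
t=read_camera("top"); g=cv2.cvtColor(t["frame"],cv2.COLOR_BGR2GRAY)
print([g[254:266,u].tolist() for u in(263,265,268)])
c=wcam(); hsv=cv2.cvtColor(c["frame"],cv2.COLOR_BGR2HSV)
for u in range(150,340,40): 
    w=np.where(hsv[:230,u,1]>130)[0]; print(u,w.max(),ray(c,u,w.max()+.5,12).round(1))
s=sensors.observe(); print(s["time"],s["eef_pos"],s["wrist_force"],abs(s["dq"]).max())
```

```text
[[49, 49, 50, 50, 50, 51, 50, 51, 50, 50, 50, 50], [54, 60, 64, 61, 55, 52, 51, 49, 51, 50, 50, 50], [48, 52, 54, 52, 49, 48, 48, 48, 47, 49, 49, 47]]
150 171 [504.9  -1.7  12. ]
190 172 [505.9  40.5  12. ]
230 172 [505.8  82.7  12. ]
270 172 [505.7 124.9  12. ]
310 172 [505.6 167.1  12. ]
13.875 [529.51844657 133.73708999 198.6962317 ] [-0.31054885  0.16542901 -0.30589677] 0.006472143227138315
```

The back edge is unmoved at x≈505.8 and square. Handing in.

```bash
python3 -c "
from h import *
print(ticket.job_done())"
```

```text
the job is handed in; nothing more can be done
None
```

The board sticks out about 40 mm, square to the worktop edge, the garlic dropped into the caddy, and the job was handed in after about 14 s; the hand-in gave no verdict.

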